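# Gauge a brass rod in a tapered slot and set the pointer

### The job

Take the brass rod from the rack and stand it on the sloping gauge at the wide end of the tapered slot, square to the ramp with its foot on the ramp. Slide it along the slot with a firm push until it wedges between both jaws, and leave it standing there; then slide the red cursor until its pointer lines up with the middle of the wedged rod. Leave the other two rods in the rack, and the hammer and the jar where they are.

Things in the scene. Friction and masses are not known exactly. Their poses are not given: they have to be found in the camera images.
- rod: the brass (yellow) rod to be gauged: a plain cylinder, diameter 14 mm, length 90 mm, about 0.11 kg. Origin at the centre of its foot (lower end), z along its axis towards the top. It starts upright in any of the three wells of the rack.
- rod_top (a point): centre of the brass rod's top end, 90 mm from the foot.
- rod_steel: dark steel rod of the same size, upright in another well of the rack; stays there. Origin at the centre of its foot.
- rod_copper: copper (reddish) rod of the same size, upright in another well; stays there. Origin at the centre of its foot.
- rack: fixed dark wood block, 50 x 170 x 36 mm (x, y, z), origin at the centre of its underside. Three round wells of 18 mm diameter in a row along its y, at y = -60, 0 and +60 mm, 30 mm deep (floor 6 mm above the bench): each rod stands 60 mm out of the block's top with 2 mm play all round, so it may lean a little.
- gauge: fixed gauge on a pale wooden ramp sloping 35 degrees, low edge towards the robot. Origin on the ramp's surface (z = 0, the slot's floor), 88 mm above the bench, at mid-length of the slot, in the plane of the fixed jaw's face. x points up the slope, y along the slot from its wide open end to its narrow end, z off the ramp (35 degrees from vertical, leaning to the robot).
- stand: the wooden stand that carries the gauge, not movable; origin on the bench below the gauge's origin, z up. Its ramp spans gauge x = -118 to +77 mm and y = -115 to +115 mm.
- fixed_jaw: steel lower jaw with black tick marks 10 mm apart on top; it fills gauge x = -18 to 0, y = -85 to +85, z = 0 to 20 mm. Its face x = 0 is the slot's lower side; origin and axes as the gauge's. A rod that touches the face has its axis at gauge x = +7 mm.
- jaw: aluminium upper jaw, 22 x 170 x 20 mm, clamped by two brass thumb screws (tops 26 mm off the ramp); cannot be shifted, its setting differs each time. Origin on its slot face, at mid-length, on the ramp; x square to the face, up the slope, y along the face. The face is turned 9.5 degrees: the slot narrows 1 mm every 6 mm of gauge y. Slot width at gauge y = -75 mm: 25 to 35 mm.
- wedge_mid (a point): a mark on the fixed jaw's face at gauge y = +21 mm, 20 mm off the ramp: the middle of the stretch, about 27 mm to either side, in which the 14 mm rod wedges; only pushing tells where. The wedge is self-locking: pushed in with some 5 to 10 N along the slot while bearing on both jaws, the rod stays when let go.
- cursor (a joint): position of the red cursor along its rail, m: the gauge y of the cursor and its pointer. Range -0.08 to +0.08, starts between -0.07 and -0.035. It slides with about 1.5 N of friction and stays where it is left.
- cursor_tab (a point): centre of the top of the cursor's red grip tab, 50 mm off the ramp, at gauge x = -85 mm. The tab is 26 mm (gauge x) by 14 mm (gauge y), reaching from 14 to 50 mm off the ramp; take it across its 14 mm.
- pointer (a point): tip of the cursor's red pointer, a thin arm (6 mm wide, 21 to 24 mm off the ramp) that reaches from the tab over the fixed jaw to gauge x = -6 mm. Axes parallel to the gauge's.
- hammer: bench hammer lying on the bench to the left of the gauge (seen from the robot), about 180 mm long; not to be disturbed.
- jar: amber glass jar, 56 mm diameter, 70 mm tall, standing on the far side of the bench; not to be disturbed.

How it is judged (in metres and radians):
On the way, in this order (a step that is already met when the one before it is completed fails the run):
1. the brass rod, standing on the ramp in the slot, is wedged: it presses on both jaws with more than 2 N (z of rod in the frame of gauge between -0.003 and 0.004 m and x of rod in the frame of gauge between 0.0045 and 0.0095 m and x of rod in the frame of jaw above -0.0085 m and y of rod in the frame of gauge above -0.04 m and contact force between rod and jaw above 0.3 N and contact force between rod and fixed_jaw above 0.3 N and angle between the z axis of rod and the z axis of gauge, either way round below 0.14 rad and contact force between rod and jaw above 2 N and contact force between rod and fixed_jaw above 2 N), for 0.2 s.
2. with the rod still wedged, the pointer lines up with the middle of the rod within 4 mm (z of rod in the frame of gauge between -0.003 and 0.004 m and x of rod in the frame of gauge between 0.0045 and 0.0095 m and x of rod in the frame of jaw above -0.0085 m and y of rod in the frame of gauge above -0.04 m and contact force between rod and jaw above 0.3 N and contact force between rod and fixed_jaw above 0.3 N and angle between the z axis of rod and the z axis of gauge, either way round below 0.14 rad and y of rod_top in the frame of pointer between -0.009 and 0.009 m and y of rod in the frame of pointer between -0.004 and 0.004 m), for 0.2 s.
At the end, for the whole second after the job is handed in: the brass rod stands at rest, foot on the ramp (4 mm), within 8 degrees of square to it, touching the fixed jaw (2.5 mm) and upper jaw (1.5 mm) and pressed by both (over 0.3 N each); along the slot the pointer is within 4 mm of the middle of its foot and 9 mm of its top; cursor at rest (all of step 2 and linear speed of rod below 0.01 m/s and velocity of joint cursor between -0.005 and 0.005 m/s).
It fails at once if the steel or copper rod is moved more than 15 mm (distance of any of rod_steel, rod_copper from where it was at the start of the episode above 0.015 m).
It fails at once if the hammer or the jar is moved more than 20 mm (distance of any of hammer, jar from where it was at the start of the episode above 0.02 m).
It also fails if it takes over 58 s, if anything falls off the work surface, if the arm or the gripper's body presses on something with over 40 N, if the wrist force passes 120 N, or if a joint passes its speed limit or range.

### The arm

A 7-joint arm with a two-finger parallel gripper is mounted at the origin on the work surface. World frame = base frame: x ahead of the robot, y to its left, z up, the work surface at z = 0. Lengths are in m, angles in degrees, forces in N, time in s.
With the tool pointing down it reaches from about 0.425 to 0.875 m from the base axis. Payload 4.7 kg.
Tool frame: the origin (TCP) lies at the very end of the fingers, on their centre line; the grasp point (between the pads) lies 19 mm behind it (env.grip_point_offset is the distance from the TCP to the grasp point, in m); z points along the fingers, y is the line along which they close (so a half turn about z gives the same grasp; the last joint's range is limited). The gripper opens to 85 mm and grips with 20 to 120 N. Pads are 22 mm wide; open, the fingers measure 114 mm over their backs; the gripper's body (76 mm by 85 mm) begins 54 mm behind the grasp point. The pads swing forward as they close: fully open they stand 13 mm farther back than shut.
Start: joints at [-63.134, 18.392, -4.016, 83.108, 1.295, 78.541, -3.26], TCP at [0.286, 0.584, 0.231] pointing down, gripper open.
Joint ranges: [-163.93, 163.93], [-17.29, 119.83], [-79.2, 71.16], [3.27, 140.29], [-89.18, 269.18], [5.43, 117.66], [-154.24, 154.24]. Speed limits (degrees/s): [147.25, 147.25, 180, 180, 180, 180, 180].

### API

Orientations are given as a 3x3 rotation matrix whose columns are the frame's x, y, z axes.
In Python, from workcell import env gives the robot as it stands.
- The arm moves only by the tool servo_tool, never from a script. Its argument "series" is a list of rows, each an object of numbers: "x", "y", "z": the shift along the tool's x, y, z in cm; "ax", "ay", "az": the turn, a rotation vector about the tool's x, y, z in degrees; "hand": the opening, from 0 (shut) to 1 (fully open). In form: [{"x": .., "y": .., "z": .., "ax": .., "ay": .., "az": .., "hand": ..}, ...]. A call has 1 to 12 rows; each row shifts and turns the commanded pose from where the row before left it, along the tool's axes as they then stand; what a row does not reach is not made up. A row lasts 1/8 s, in which the tool goes at most 62.5 mm and 10.7 degrees, less where a joint would pass 70% of its speed; a pose out of reach is approached as far as the arm can. A call is refused whole if a number of a shift passes 6.25 or a number of a turn 10.7, either way. A call with a gripper value outside its range is refused whole. The fingers move at their own pace and stop on an object; "grip_force" is the grip in N (left out, the last holds). Time passes only in rows, so rows that do not move let the fingers close. It gives the time, the measured TCP pose, the force, the opening and the grip force at its end, in the units of the state.
- env.sense(): the state, without advancing time (a new reading comes with each control period).
- env.camera(name): name is "side" or "top" or "wrist"; returns the picture (400x640x3 uint8, blue, green, red); there is no depth.
- env.camera_params(name): a dict with "fov_y" (degrees; the focal length in pixels is half the picture's height over the tangent of half this angle, whatever the lens; pixels are square), "cx", "cy" (the principal point, pixels), "k1" (the pictures are not rectified: a ray, as slopes to the right and down, at radius r is drawn at 1 + k1 r^2 times it, then the intrinsics apply), "view" (4x4, takes a point from world to camera coordinates); the wrist camera has in their place "mount" (4x4, takes a point from camera to tool coordinates, whose origin is the TCP and whose axes are the flange's). Camera axes: x right, y down, z forward; pixel columns grow to the right and rows downward; lengths in m; the calibration is good to about 2 mm. A picture is of the moment at which its call begins: read the wrist's pose just before it. camera_params takes no time and is no camera call.
- env.job_done(): hands the job in; it is judged then, once.
The state is a dict: "t": time; "joints": joint angles; "qvel": joint speeds; "tau": joint torques, N m; "eef_pos": TCP position; "orientation": TCP orientation; "wrist_force": force on the tool from outside, world axes, zero at the start; "moment": the same for the moment, N m; "gripper_width": finger opening in m; "finger_force": force on a finger pad.
Only numpy, scipy, OpenCV 4.12 (cv2) and the standard library are available. Lean on these libraries where they do the work, as an engineer would, in place of code of your own. Each camera call takes 0.05 s, during which the arm holds its last target. There are 200 camera calls.

## Working session

There is one attempt and no reset: what is moved stays moved. The work goes in short steps, Python scripts to look and compute and a tool call to move; the robot and the scene stay as the last step left them, time stands still between calls to the robot, and variables do not carry over. Pictures are saved under pics/ and viewed, at most 10 in all, crops included, and the job is handed in when it is done.

Besides the shell and the picture viewer there is one more tool, called after "Emit:" in YAML: its name, and indented under it one key for each argument. servo_tool: Moves the arm, as the interface text tells. Its arguments: {"type":"object","properties":{"series":{"type":"array"},"grip_force":{"type":"number"}},"required":["series"]}

```bash
mkdir -p pics; cat > h.py <<'E'
import numpy as np, cv2
from workcell import env
def cam(n):
    s=env.sense(); im=env.camera(n); return im,params(n,s)
def params(n,s=None):
    p=dict(env.camera_params(n))
    if 'view' in p: p['c2w']=np.linalg.inv(np.array(p['view']))
    else:
        s=s or env.sense(); T=np.eye(4); T[:3,:3]=s['orientation']; T[:3,3]=s['eef_pos']; p['c2w']=T@np.array(p['mount'])
    p['f']=200/np.tan(np.radians(p['fov_y'])/2); return p
def ray(p,u,v):
    x,y=(u-p['cx'])/p['f'],(v-p['cy'])/p['f']; a,b=x,y
    for _ in range(20):
        k=1+p['k1']*(a*a+b*b); a,b=x/k,y/k
    R=p['c2w']; d=R[:3,:3]@np.array([a,b,1.]); return R[:3,3],d/np.linalg.norm(d)
def proj(p,P):
    q=np.linalg.inv(p['c2w'])@np.append(P,1); a,b=q[0]/q[2],q[1]/q[2]; k=1+p['k1']*(a*a+b*b)
    return np.array([p['f']*a*k+p['cx'],p['f']*b*k+p['cy']])
def onplane(p,u,v,z,n=(0,0,1.),):
    o,d=ray(p,u,v); n=np.array(n); return o+d*((z-o@n)/(d@n))
def tri(p1,uv1,p2,uv2):
    o1,d1=ray(p1,*uv1); o2,d2=ray(p2,*uv2)
    t=np.linalg.lstsq(np.c_[d1,-d2],o2-o1,rcond=None)[0]
    a,b=o1+d1*t[0],o2+d2*t[1]; return (a+b)/2,np.linalg.norm(a-b)
E
python3 - <<'E'
from h import *
np.set_printoptions(precision=3,suppress=True)
s=env.sense(); print(s)
for n in ('top','side'):
    im,p=cam(n); cv2.imwrite(f'pics/{n}0.png',im); print(n,p['c2w'],p['f'],p['k1'])
print(env.camera_params('wrist'), env.grip_point_offset)
E
```

```text
{'t': 0.0, 'joints': array([-63.133,  18.437,  -4.017,  83.174,   1.294,  78.54 ,  -3.258]), 'qvel': array([ 0.002,  0.023, -0.042, -0.06 , -0.053,  0.043,  0.013]), 'tau': array([  0.001, -49.357,  -0.382, -31.433,   0.013,   0.011,   0.   ]), 'eef_pos': array([0.285, 0.583, 0.23 ]), 'orientation': array([[-0.898,  0.439, -0.001],
       [ 0.439,  0.898, -0.002],
       [-0.   , -0.002, -1.   ]]), 'wrist_force': array([-0.36 ,  0.248,  0.594]), 'moment': array([ 0.005, -0.042,  0.007]), 'finger_force': 0.0, 'gripper_width': 0.0855237868075365}
top [[-0.018 -0.995  0.103  0.443]
 [-1.     0.019  0.011 -0.025]
 [-0.013 -0.103 -0.995  1.222]
 [ 0.     0.     0.     1.   ]] 467.0322728764003 -0.0726803127983043
side [[ 0.726 -0.409  0.553  0.011]
 [-0.688 -0.443  0.575 -0.562]
 [ 0.01  -0.798 -0.603  0.68 ]
 [ 0.     0.     0.     1.   ]] 417.72718472542886 -0.09207389625104011
{'fov_y': 60.66114319734388, 'cx': 321.9575767186476, 'cy': 200.1318915428502, 'k1': 0.015206184023726057, 'mount': array([[-0.001, -0.955, -0.297,  0.076],
       [ 1.   , -0.001, -0.001, -0.001],
       [ 0.001, -0.297,  0.955, -0.142],
       [ 0.   ,  0.   ,  0.   ,  1.   ]])} 0.0187
```

View pics/top0.png

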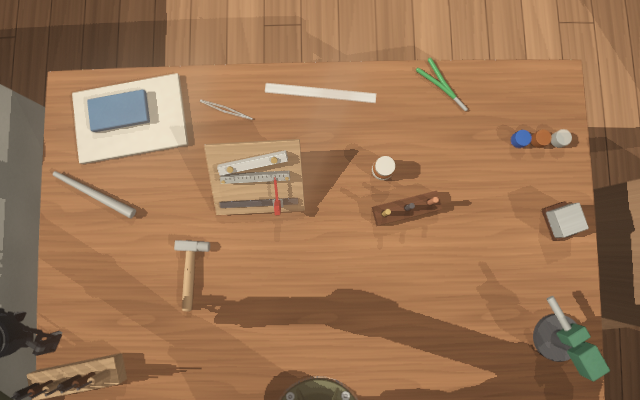

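View pics/side0.png

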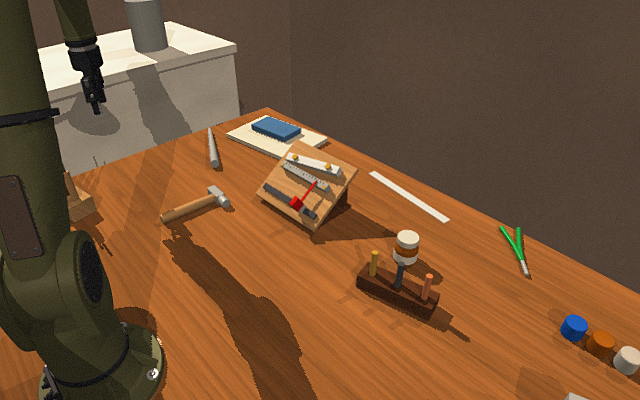

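The top view shows the rack at about (412,208), with the brass rod at its left end near (387,211), steel in the middle and copper on the right. The gauge ramp is at about (255,178), its wide end to the right, the red tab near (277,205). The side view shows the brass rod at (374,262) and the tab at (297,203).

```bash
python3 - <<'E'
from h import *
np.set_printoptions(precision=4,suppress=True)
it,is_=cv2.imread('pics/top0.png'),cv2.imread('pics/side0.png'); pt,ps=params('top'),params('side')
def blobs(im,roi,lo,hi,name):
    x0,y0,x1,y1=roi; h=cv2.cvtColor(im,cv2.COLOR_BGR2HSV)[y0:y1,x0:x1]
    m=cv2.inRange(h,lo,hi); n,l,st,c=cv2.connectedComponentsWithStats(m)
    for i in range(1,n):
        if st[i,4]>8: print(name,st[i,:2]+[x0,y0],st[i,2:],c[i]+[x0,y0])
blobs(it,(370,190,450,225),(18,120,90),(35,255,255),'brass top')
blobs(is_,(355,240,400,290),(18,120,90),(35,255,255),'brass side')
blobs(it,(205,140,305,220),(0,180,110),(6,255,255),'red top'); blobs(it,(205,140,305,220),(174,180,110),(180,255,255),'red2 top')
blobs(is_,(255,140,360,235),(0,180,110),(6,255,255),'red side')
# rough points
print('brass',onplane(pt,387,211,.09), tri(pt,(387,211),ps,(374,252)))
print('steel',onplane(pt,409,206,.096),'copper',onplane(pt,434,201,.096))
for uv,z in (((206,146),.132),((300,141),.132),((304,213),.02),((216,215),.02)): print(onplane(pt,*uv,z))
print('jar',onplane(pt,385,163,.07),'hammer',onplane(pt,190,245,.02))
for n,im,r in (('t',it,(200,135,320,225)),('s',is_,(250,135,365,235)),('r',it,(365,185,455,230))):
    x0,y0,x1,y1=r; cv2.imwrite(f'pics/crop_{n}.png',cv2.resize(im[y0:y1,x0:x1],None,fx=6,fy=6,interpolation=cv2.INTER_CUBIC))
E
```

```text
brass top [382 209] [ 9  7 26] [385.3462 212.5769]
brass side [369 250] [  9  26 139] [373.295  262.9856]
red side [289 181] [ 28  30 148] [300.3378 198.0676]
brass [ 0.5286 -0.1786  0.09  ] (array([ 0.5281, -0.1779,  0.0928]), np.float64(0.0009459435349726035))
steel [ 0.5393 -0.2315  0.096 ] copper [ 0.5503 -0.2929  0.096 ]
[0.6895 0.254  0.132 ]
[0.6965 0.0285 0.132 ]
[0.5328 0.0262 0.02  ]
[0.5318 0.2549 0.02  ]
jar [ 0.6505 -0.1803  0.07  ] hammer [0.4551 0.3227 0.02  ]
```

View pics/crop_t.png

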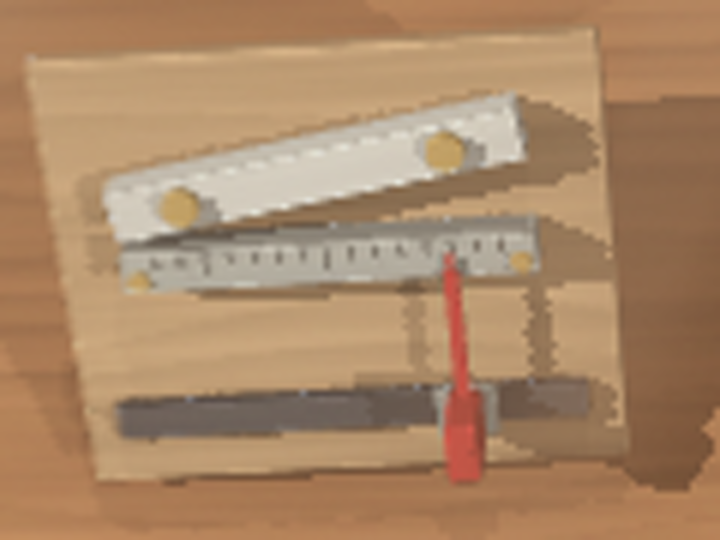

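The enlarged top view shows the ramp corners, both jaws with the wide end to the right, and the red pointer near the third tick from the right. I'll move to a vantage point where the wrist camera sees both gauge and rack.

Emit:
servo_tool:
  series:
    - {"z":-3.75,"az":-9.25}
    - {"z":-3.75,"az":-9.25}
    - {"z":-3.75,"az":-9.25}
    - {"z":-3.75,"az":-9.25}

```text
schema error: expected keys x, y, z, ax, ay, az, hand
```

Emit:
servo_tool:
  series:
    - {"x":-1.2,"y":-5.6,"hand":0.5}
    - {"x":-1.2,"y":-5.6,"hand":0.5}
    - {"x":-1.2,"y":-5.6,"hand":0.5}
    - {"x":-1.2,"y":-5.6,"hand":0.5}
    - {"x":-1.2,"y":-5.6,"hand":0.5}
    - {"x":-1.2,"y":-5.6,"hand":0.5}
    - {"x":-1.2,"y":-5.6,"hand":0.5}
    - {"x":-1.2,"y":-5.6,"hand":0.5}
    - {"x":-1.2,"y":-5.6,"hand":0.5}
    - {"x":-1.2,"y":-5.6,"hand":0.5}
    - {"x":-1,"y":-5.6,"hand":0.5}
    - {"hand":0.5}

```text
schema error: expected keys x, y, z, ax, ay, az, hand
```

```bash
python3 - <<'E'
from h import *
import pickle
np.set_printoptions(precision=4,suppress=True)
im,p=cam('wrist'); cv2.imwrite('pics/w1.png',im); pickle.dump(p,open('w1.pkl','wb'))
s=env.sense(); print(s['eef_pos'],s['orientation'],s['gripper_width'],s['t'])
E
```

```text
[0.2854 0.5836 0.2305] [[-0.8984  0.4393 -0.0005]
 [ 0.4393  0.8984 -0.0013]
 [-0.0001 -0.0014 -1.    ]] 0.08505891130337816 0.15
```

View pics/w1.png

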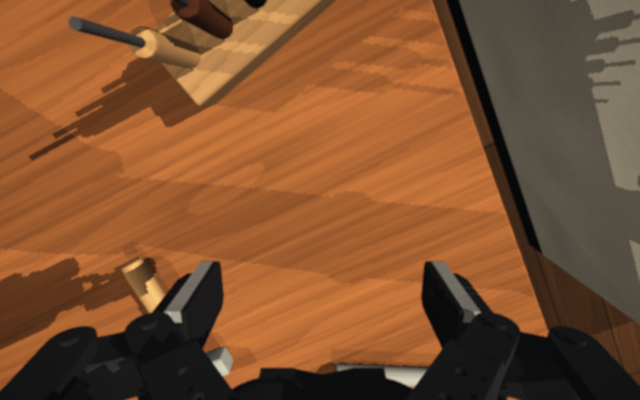

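The wrist camera still shows the start position: image up is tool +x and the fingers cover rows above about 260. All seven keys are needed in each row, so I'm resending with the vantage point farther ahead.

Emit:
servo_tool:
  series:
    - {"x":0,"y":0,"z":-3.75,"ax":0,"ay":0,"az":-9.25,"hand":0.5}
    - {"x":0,"y":0,"z":-3.75,"ax":0,"ay":0,"az":-9.25,"hand":0.5}
    - {"x":0,"y":0,"z":-3.75,"ax":0,"ay":0,"az":-9.25,"hand":0.5}
    - {"x":0,"y":0,"z":-3.75,"ax":0,"ay":0,"az":-9.25,"hand":0.5}

```text
t: 0.65
eef_pos: [0.2855, 0.5837, 0.3822]
orientation: [[-0.981, -0.195, -0.0], [-0.195, 0.981, -0.001], [0.0, -0.0, -1.0]]
wrist_force: [-1.0, 0.4, -0.2]
gripper_width: 0.0427
finger_force: 0.0
```

Emit:
servo_tool:
  series:
    - {"x":-1.8,"y":-5.4,"z":0,"ax":0,"ay":0,"az":0,"hand":0.5}
    - {"x":-1.8,"y":-5.4,"z":0,"ax":0,"ay":0,"az":0,"hand":0.5}
    - {"x":-1.8,"y":-5.4,"z":0,"ax":0,"ay":0,"az":0,"hand":0.5}
    - {"x":-1.8,"y":-5.4,"z":0,"ax":0,"ay":0,"az":0,"hand":0.5}
    - {"x":-1.8,"y":-5.4,"z":0,"ax":0,"ay":0,"az":0,"hand":0.5}
    - {"x":-1.8,"y":-5.4,"z":0,"ax":0,"ay":0,"az":0,"hand":0.5}
    - {"x":-1.8,"y":-5.4,"z":0,"ax":0,"ay":0,"az":0,"hand":0.5}
    - {"x":-1.8,"y":-5.4,"z":0,"ax":0,"ay":0,"az":0,"hand":0.5}
    - {"x":-1.8,"y":-5.4,"z":0,"ax":0,"ay":0,"az":0,"hand":0.5}
    - {"x":-1.8,"y":-5.4,"z":0,"ax":0,"ay":0,"az":0,"hand":0.5}
    - {"x":-1.8,"y":-5.4,"z":0,"ax":0,"ay":0,"az":0,"hand":0.5}
    - {"x":-1.8,"y":-5.4,"z":0,"ax":0,"ay":0,"az":0,"hand":0.5}

```text
t: 2.15
eef_pos: [0.6212, -0.0128, 0.3812]
orientation: [[-0.982, -0.19, -0.0], [-0.19, 0.982, 0.0], [-0.0, 0.0, -1.0]]
wrist_force: [0.6, 0.4, 0.5]
gripper_width: 0.0429
finger_force: 0.0
```

```bash
python3 - <<'E'
from h import *
import pickle
np.set_printoptions(precision=4,suppress=True)
im,p=cam('wrist'); cv2.imwrite('pics/w2.png',im); pickle.dump(p,open('w2.pkl','wb'))
s=env.sense(); print(s['eef_pos'],s['orientation'],s['gripper_width'],s['t'],s['qvel'])
E
```

```text
[ 0.6231 -0.0228  0.3799] [[-0.9838 -0.179   0.0005]
 [-0.179   0.9838 -0.0073]
 [ 0.0008 -0.0073 -1.    ]] 0.04300918279431751 2.2 [-1.4663 -2.9878 -0.2757  4.6046  2.9811  1.994  -8.673 ]
```

View pics/w2.png

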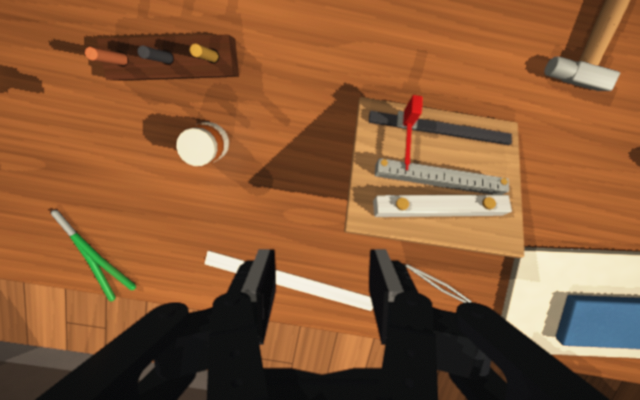

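The wrist view shows the brass rod, rightmost in the rack, with its top near (194,49). The ramp corners are near (360,97), (517,123), (523,257) and (347,231), and the red tab top is near (414,100). I'll fit the gauge pose from these.

```bash
cat > fit.py <<'E'
from h import *
import pickle
from scipy.optimize import least_squares
from scipy.spatial.transform import Rotation as Ro
np.set_printoptions(precision=4,suppress=True)
def gT(q):
    T=np.eye(4); T[:3,:3]=(Ro.from_euler('z',q[2])*Ro.from_euler('y',-35,degrees=True)).as_matrix(); T[:3,3]=[q[0],q[1],.088]; return T
def lines(im,ap):
    "subpixel quad corners: fit lines to max-gradient points along each edge"
    g=cv2.GaussianBlur(im.astype(np.float32),(0,0),1.0); L=[]
    for i in range(4):
        a,b=np.array(ap[i],float),np.array(ap[(i+1)%4],float); t=(b-a)/np.linalg.norm(b-a); n=np.array([-t[1],t[0]]); pts=[]
        for s in np.linspace(.12,.88,40):
            c=a+s*(b-a); o=np.arange(-5,5.01,.25); xy=c+o[:,None]*n
            v=cv2.remap(g,xy[:,:1].astype(np.float32),xy[:,1:].astype(np.float32),1)[:,0]
            d=np.linalg.norm(np.diff(v,axis=0),axis=1); k=d.argmax(); pts.append(c+(o[k]+.125)*n)
        pts=np.array(pts,np.float32); vx,vy,x,y=cv2.fitLine(pts,cv2.DIST_HUBER,0,.01,.01).ravel(); L.append((vx,vy,x,y))
    C=[]
    for i in range(4):
        a,b=L[i-1],L[i]; t=np.linalg.solve(np.array([[a[0],-b[0]],[a[1],-b[1]]]),np.array([b[2]-a[2],b[3]-a[3]])); C.append([a[2]+t[0]*a[0],a[3]+t[0]*a[1]])
    return np.array(C)
E
python3 - <<'E'
from fit import *
im,p=cam('wrist'); cv2.imwrite('pics/w3.png',im); pickle.dump(p,open('w3.pkl','wb'))
s=env.sense(); print(s['eef_pos'],s['orientation'],s['t'])
old=pickle.load(open('w2.pkl','rb')); 
R=np.array([[-.118,-.115,0],[-.118,.115,0],[.077,.115,0],[.077,-.115,0]])
q0=[.62,.14,.03]
T0=onplane(old,435,180,.088); print(T0)
ap=[(360,97),(517,123),(523,257),(347,231)]
ap=[proj(p,onplane(old,u,v,z)) for (u,v),z in zip(ap,(.02,.02,.132,.132))]
cw=lines(im,ap); print(ap,cw)
it=cv2.imread('pics/top0.png'); pt=params('top')
ct=lines(it,[(304.5,211),(216.3,214.8),(204.6,144.6),(299.1,139.8)]); print(ct)
def res(q,sets):
    T=gT(q); return np.concatenate([(proj(P,T[:3,:3]@r+T[:3,3])-c) for P,C in sets for r,c in zip(R,C)])
for nm,S in (('w',[(p,cw)]),('t',[(pt,ct)]),('both',[(p,cw),(pt,ct)])):
    r=least_squares(res,q0,args=(S,)); print(nm,r.x[:2],np.degrees(r.x[2]),r.fun)
np.save('q.npy',least_squares(res,q0,args=([(p,cw)],)).x)
h=cv2.cvtColor(im,cv2.COLOR_BGR2HSV)
b=cv2.inRange(h,(18,120,90),(32,255,255)); b[:, :170]=0;b[:,250:]=0;b[90:]=0
ys,xs=np.nonzero(b); print('brass px',xs.min(),xs.max(),ys.min(),ys.max(),xs.mean(),ys.mean())
a=np.c_[cv2.resize(im[10:110,60:260],None,fx=4,fy=4,interpolation=2)]
cv2.imwrite('pics/w3a.png',a); 
E
```

```text
[ 0.6217 -0.0198  0.38  ] [[-0.9839 -0.1785 -0.0012]
 [-0.1785  0.9839 -0.0054]
 [ 0.0021 -0.0051 -1.    ]] 2.25
[0.6241 0.1371 0.088 ]
[array([368.7405,  96.7047]), array([527.5348, 121.0091]), array([535.786 , 256.2377]), array([357.6979, 231.3346])] [[368.1898  97.0136]
 [527.2187 120.4051]
 [537.2146 256.956 ]
 [355.967  230.9518]]
[[304.4544 210.3611]
 [216.2356 214.1918]
 [203.0224 144.5347]
 [298.5831 139.7813]]
w [0.6329 0.1421] 1.951164459959381 [-0.2378 -0.6908  0.8557 -0.1311  0.4804  0.2577 -1.0308  0.7613]
t [0.6333 0.1437] 1.830782973736961 [-0.2812 -0.2899 -0.4991  0.3212  0.2616  0.215   0.4566 -0.2429]
both [0.633  0.1425] 1.9161036559577311 [ 0.0434 -0.6141  1.0946  0.0434  0.6758  0.4256 -0.7876  0.8294  0.2336
 -0.2678  0.0118  0.4753  0.7143  0.3807  0.9149 -0.2156]
brass px 200 226 46 62 212.49290780141843 54.223404255319146
```

View pics/w3a.png

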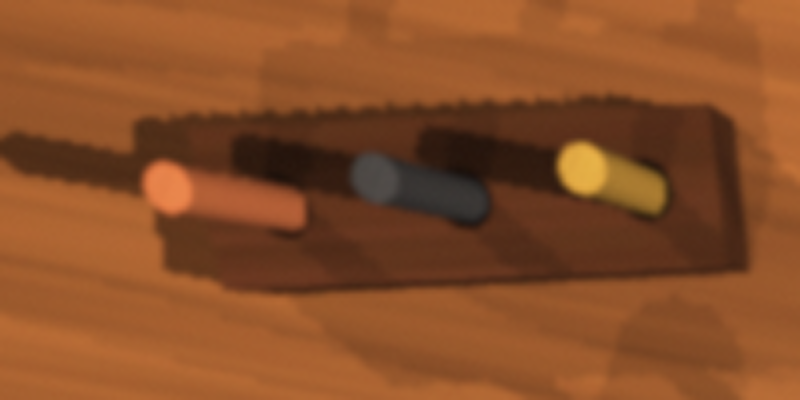

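The crop shows the brass rod's top at about (581,167), so (205,51.5) in the full picture. It emerges from the rack at about (652,197). Steel is 50 px to its left.

```bash
python3 - <<'E'
from fit import *
p=pickle.load(open('w3.pkl','rb'))
c=lambda u,v:(u/4+60-.4,v/4+10-.4)
tops={n:onplane(p,*c(*uv),.096) for n,uv in dict(b=(581,167),s=(378,179),c=(168,187)).items()}
print(tops); print('brass at rack top',onplane(p,*c(652,196),.036+.004))
pt=params('top'); print('top view',onplane(pt,386,211,.094))
s=env.sense(); R=np.array(s['orientation'])
d=tops['b']-s['eef_pos']; d[2]=0; print(s['eef_pos'],R.T@d*100)
v=tops['b']-tops['c']; print(np.degrees(np.arctan2(-v[0],v[1])), np.degrees(np.arctan2(-R[0,1],R[1,1])))
E
```

```text
{'b': array([ 0.5267, -0.1798,  0.096 ]), 's': array([ 0.5405, -0.2369,  0.096 ]), 'c': array([ 0.5536, -0.296 ,  0.096 ])}
brass at rack top [ 0.5285 -0.1753  0.04  ]
top view [ 0.5284 -0.1756  0.094 ]
[ 0.6217 -0.0198  0.38  ] [ 12.2017 -14.0499   0.0969]
13.045732140488425 10.281616325403839
```

Emit:
servo_tool:
  series:
    - {"x":2.0,"y":-2.3,"z":4.2,"ax":0,"ay":0,"az":0,"hand":0.5}
    - {"x":2.0,"y":-2.3,"z":4.2,"ax":0,"ay":0,"az":0,"hand":0.5}
    - {"x":2.0,"y":-2.3,"z":4.2,"ax":0,"ay":0,"az":0,"hand":0.5}
    - {"x":2.0,"y":-2.3,"z":4.2,"ax":0,"ay":0,"az":0,"hand":0.5}
    - {"x":2.0,"y":-2.3,"z":4.2,"ax":0,"ay":0,"az":0,"hand":0.5}
    - {"x":2.0,"y":-2.3,"z":4.2,"ax":0,"ay":0,"az":0,"hand":0.5}
    - {"x":0,"y":0,"z":0,"ax":0,"ay":0,"az":0,"hand":0.5}
    - {"x":0,"y":0,"z":0,"ax":0,"ay":0,"az":0,"hand":0.5}

```text
t: 3.25
eef_pos: [0.5299, -0.1686, 0.13]
orientation: [[-0.982, -0.191, 0.001], [-0.191, 0.982, 0.0], [-0.001, 0.0, -1.0]]
wrist_force: [0.6, -0.0, -0.3]
gripper_width: 0.0427
finger_force: 0.0
```

```bash
python3 - <<'E'
from fit import *
im,p=cam('wrist'); cv2.imwrite('pics/w4.png',im[:,100:560]); pickle.dump(p,open('w4.pkl','wb'))
s=env.sense(); print(s['eef_pos'],s['orientation'],s['t'])
h=cv2.cvtColor(im,cv2.COLOR_BGR2HSV)
b=cv2.inRange(h,(20,120,70),(32,255,255))
n,l,st,c=cv2.connectedComponentsWithStats(b); print(st[1:][st[1:,4]>50],c[1:][st[1:,4]>50])
for z in (.04,.096): print(proj(p,np.array([.5275,-.1778,z])))
E
```

```text
[ 0.5306 -0.1684  0.1306] [[-0.9815 -0.1915  0.0025]
 [-0.1915  0.9815  0.0002]
 [-0.0025 -0.0003 -1.    ]] 3.3
[[299 218  18  22 285]] [[307.5684 228.9053]]
[311.0786 200.4747]
[307.9264 230.7328]
```

View pics/w4.png

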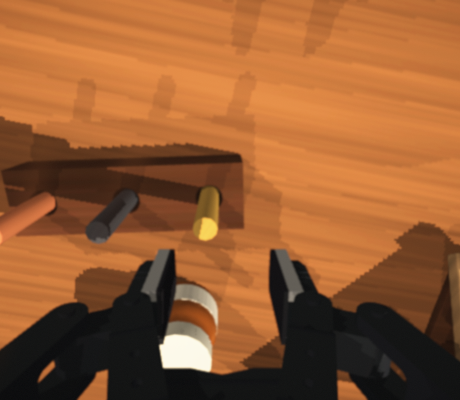

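The brass top is at about (306,230), within 2 px of the prediction, and the fingers are about 1 cm right of it. I'll centre, descend and grip.

Emit:
servo_tool:
  series:
    - {"x":0.5,"y":-1.0,"z":0,"ax":0,"ay":0,"az":0,"hand":0.5}
    - {"x":0,"y":0,"z":2.4,"ax":0,"ay":0,"az":0,"hand":0.5}
    - {"x":0,"y":0,"z":3,"ax":0,"ay":0,"az":0,"hand":0.5}
    - {"x":0,"y":0,"z":3,"ax":0,"ay":0,"az":0,"hand":0.5}
    - {"x":0,"y":0,"z":0,"ax":0,"ay":0,"az":0,"hand":0.5}
    - {"x":0,"y":0,"z":0,"ax":0,"ay":0,"az":0,"hand":0.5}
    - {"x":0,"y":0,"z":0,"ax":0,"ay":0,"az":0,"hand":0}
    - {"x":0,"y":0,"z":0,"ax":0,"ay":0,"az":0,"hand":0}
    - {"x":0,"y":0,"z":0,"ax":0,"ay":0,"az":0,"hand":0}
    - {"x":0,"y":0,"z":0,"ax":0,"ay":0,"az":0,"hand":0}
    - {"x":0,"y":0,"z":0,"ax":0,"ay":0,"az":0,"hand":0}
  grip_force: 60

```text
t: 4.68
eef_pos: [0.5271, -0.1806, 0.0467]
orientation: [[-0.982, -0.19, 0.002], [-0.19, 0.982, -0.0], [-0.002, -0.001, -1.0]]
wrist_force: [-0.5, -0.9, 6.2]
gripper_width: 0.0125
finger_force: 58.5
```

Emit:
servo_tool:
  series:
    - {"x":0,"y":0,"z":-3,"ax":0,"ay":0,"az":0,"hand":0}
    - {"x":0,"y":0,"z":-5,"ax":0,"ay":0,"az":0,"hand":0}
    - {"x":0,"y":0,"z":-6,"ax":0,"ay":0,"az":4.5,"hand":0}
    - {"x":0,"y":0,"z":-6,"ax":0,"ay":0,"az":4.5,"hand":0}
    - {"x":0,"y":3,"z":0,"ax":0,"ay":-7,"az":0,"hand":0}
    - {"x":0,"y":3,"z":0,"ax":0,"ay":-7,"az":0,"hand":0}
    - {"x":0,"y":3,"z":0,"ax":0,"ay":-7,"az":0,"hand":0}
    - {"x":0,"y":3,"z":0,"ax":0,"ay":-7,"az":0,"hand":0}
    - {"x":0,"y":3,"z":0,"ax":0,"ay":-7,"az":0,"hand":0}
    - {"x":0,"y":0,"z":0,"ax":0,"ay":0,"az":0,"hand":0}
    - {"x":0,"y":0,"z":0,"ax":0,"ay":0,"az":0,"hand":0}

```text
t: 6.05
eef_pos: [0.5311, -0.0506, 0.2434]
orientation: [[-0.867, -0.039, 0.496], [-0.029, 0.999, 0.029], [-0.497, 0.011, -0.868]]
wrist_force: [-0.1, -0.7, -1.9]
gripper_width: 0.0125
finger_force: 58.7
```

```bash
cat >> fit.py <<'E'
def report(tgt=None):
    "tgt: desired TCP in gauge mm"
    s=env.sense(); T=gT(np.load('q.npy')); R=np.array(s['orientation']); G=T[:3,:3]
    g=G.T@(s['eef_pos']-T[:3,3])*1e3; Rt=np.c_[-G[:,0],G[:,1],-G[:,2]]
    print('t',s['t'],'tcp gauge mm',g,'w',s['gripper_width'],'F gauge',G.T@s['wrist_force'],'turn(tool,deg)',np.degrees(Ro.from_matrix(R.T@Rt).as_rotvec()))
    if tgt is not None: print('shift cm in ideal tool',Rt.T@G@(np.array(tgt)-g)/10)
E
python3 - <<'E'
from fit import *
p=pickle.load(open('w3.pkl','rb'));im=cv2.imread('pics/w3.png')
q=np.load('q.npy'); q[:2]=[.6331,.1427]; q[2]=np.radians(1.9); np.save('q.npy',q)
report((10.5,-65,91)); s=env.sense(); print(s['orientation'],s['eef_pos'],s['joints'])
im,p=cam('side'); cv2.imwrite('pics/s1.png',im)
E
```

```text
t 6.05 tcp gauge mm [   0.3541 -189.8     189.4264] w 0.01253660231175346 F gauge [-1.1801 -0.6504 -1.4876] turn(tool,deg) [ 0.6925 -5.2231 -0.0333]
shift cm in ideal tool [-1.0146 12.48    9.8426]
[[-0.8675 -0.0391  0.4959]
 [-0.0287  0.9992  0.0286]
 [-0.4966  0.0105 -0.8679]] [ 0.5311 -0.0506  0.2434] [ 11.7466 -16.7571  -5.1456 122.7544  -8.9486  44.8188 103.2289]
```

Emit:
servo_tool:
  series:
    - {"x":-0.6,"y":4,"z":1.5,"ax":0,"ay":0,"az":0,"hand":0}
    - {"x":-0.6,"y":4,"z":1.5,"ax":0,"ay":0,"az":0,"hand":0}
    - {"x":-0.5,"y":4,"z":1.5,"ax":0,"ay":0,"az":0,"hand":0}
    - {"x":0,"y":0,"z":0,"ax":0.7,"ay":-2.6,"az":0,"hand":0}
    - {"x":0,"y":0,"z":0,"ax":0,"ay":-2.6,"az":0,"hand":0}
    - {"x":0,"y":0,"z":0,"ax":0,"ay":0,"az":0,"hand":0}
    - {"x":0,"y":0,"z":0,"ax":0,"ay":0,"az":0,"hand":0}

```text
t: 6.98
eef_pos: [0.5638, 0.0737, 0.2145]
orientation: [[-0.818, -0.036, 0.574], [-0.029, 0.999, 0.022], [-0.574, 0.001, -0.819]]
wrist_force: [0.2, -0.3, -0.6]
gripper_width: 0.0121
finger_force: 58.8
```

```bash
python3 - <<'E'
from fit import *
report((10.5,-65,91)); s=env.sense(); print(s['eef_pos'],s['joints'])
im,p=cam('side'); cv2.imwrite('pics/s2.png',cv2.resize(im[90:270,230:400],None,fx=3.3,fy=3.3,interpolation=2)); pickle.dump(p,open('s.pkl','wb')); cv2.imwrite('pics/s2full.png',im)
E
```

```text
t 6.975 tcp gauge mm [ 13.9189 -66.701  144.6748] w 0.012146394916401591 F gauge [-0.1232 -0.3014 -0.5913] turn(tool,deg) [0.1437 0.0234 0.1259]
shift cm in ideal tool [0.3419 0.1701 5.3675]
[0.5638 0.0737 0.2145] [ 10.3151 -13.9474 -21.7101 125.4527   1.3761  32.9775  78.7446]
```

View pics/s2.png

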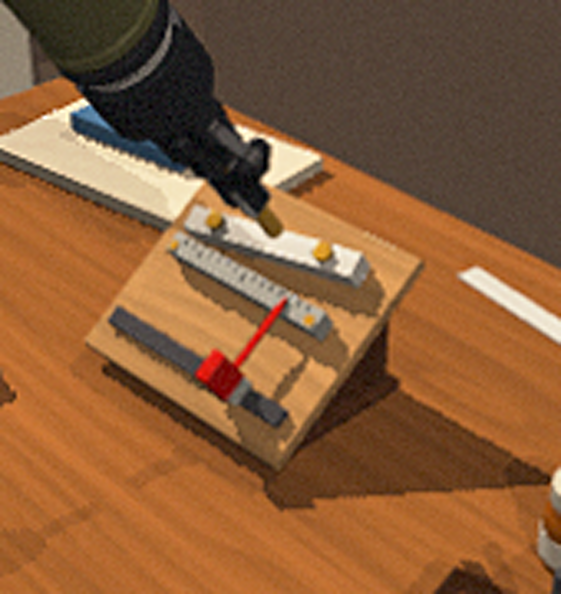

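The rod is held in line with the fingers above the slot, its foot at about (314,160) in the full side picture. I'll check foot and tilt against the prediction.

```bash
python3 - <<'E'
from fit import *
s=env.sense(); R=np.array(s['orientation'])
for n in('side','wrist'):
    im,p=cam(n); h=cv2.cvtColor(im,cv2.COLOR_BGR2HSV); m=cv2.inRange(h,(18,110,60),(34,255,255))
    k,l,st,c=cv2.connectedComponentsWithStats(m)
    for a in (0,.02,.0407): print(n,a,proj(p,s['eef_pos']+R[:,2]*a))
    for i in range(1,k):
        if st[i,4]>15 and np.linalg.norm(c[i]-proj(p,s['eef_pos']+R[:,2]*.02))<60:
            print(st[i],c[i]); ys,xs=np.nonzero(l==i); vx,vy,x,y=cv2.fitLine(np.c_[xs,ys].astype(np.float32),2,0,.01,.01).ravel(); print('ang',np.degrees(np.arctan2(vy,vx)))
E
```

```text
side 0 [305.4739 150.2055]
side 0.02 [309.1599 154.7282]
side 0.0407 [312.8481 159.2549]
[293 153   4   6  18] [294.4444 156.1667]
ang 80.81226
[308 152   7   9  35] [311.2286 156.6286]
ang 60.23803
[325 164   6   5  25] [327.4  166.04]
ang 10.870389
wrist 0 [324.1645 267.5697]
wrist 0.02 [324.0018 248.8725]
wrist 0.0407 [323.8667 233.34  ]
[ 302  213   48  143 3999] [323.4434 290.5284]
ang -86.252144
```

```bash
python3 - <<'E'
from fit import *
s=env.sense(); R=np.array(s['orientation']); im,p=cam('wrist'); h=cv2.cvtColor(im,cv2.COLOR_BGR2HSV); m=cv2.inRange(h,(18,110,60),(34,255,255))
P=lambda x,y,z: proj(p,s['eef_pos']+R@np.array([x,y,z]))
print('foot rim +x,-x,+y,-y',P(.007,0,.0407),P(-.007,0,.0407),P(0,.007,.0407),P(0,-.007,.0407)); print('top +-x',P(.007,0,-.0493),P(-.007,0,-.0493),P(0,0,-.0493))
for r in range(210,360,12):
    x=np.nonzero(m[r])[0]; x=x[(x>280)&(x<370)]
    if len(x): print(r,x.min(),x.max(),len(x))
cv2.imwrite('pics/w5.png',cv2.resize(im[190:400,220:430],None,fx=2.8,fy=2.8,interpolation=2))
E
```

```text
foot rim +x,-x,+y,-y [323.6168 221.7899] [323.5981 244.2499] [335.7286 233.138 ] [311.4877 233.1363]
top +-x [324.4508 322.5415] [324.39   358.5702] [324.4198 340.8743]
222 332 350 19
234 312 333 22
246 311 334 22
258 311 334 24
270 309 335 26
282 308 336 29
294 307 336 30
306 307 338 32
318 304 340 37
330 303 342 40
342 304 340 37
354 313 328 14
```

View pics/w5.png

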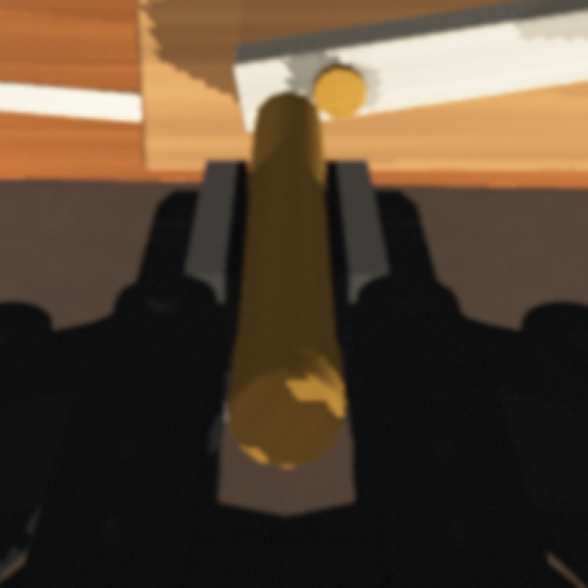

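The rod is straight in the grip, with foot and top within about 1 mm of prediction. Descending.

Emit:
servo_tool:
  series:
    - {"x":0.4,"y":0.2,"z":2,"ax":0,"ay":0,"az":0,"hand":0}
    - {"x":0,"y":0,"z":3,"ax":0,"ay":0,"az":0,"hand":0}
    - {"x":0,"y":0,"z":2,"ax":0,"ay":0,"az":0,"hand":0}
    - {"x":0,"y":0,"z":0,"ax":0,"ay":0,"az":0,"hand":0}
    - {"x":0,"y":0,"z":0,"ax":0,"ay":0,"az":0,"hand":0}

```text
t: 7.8
eef_pos: [0.6002, 0.0764, 0.1548]
orientation: [[-0.818, -0.035, 0.574], [-0.029, 0.999, 0.02], [-0.574, 0.0, -0.819]]
wrist_force: [-0.2, 0.9, -0.3]
gripper_width: 0.0127
finger_force: 58.8
```

```bash
python3 - <<'E'
from fit import *
report((9.8,-65,45)); s=env.sense(); R=np.array(s['orientation']); im,p=cam('wrist')
T=gT(np.load('q.npy')); P=lambda *a: proj(p,T[:3,:3]@(np.array(a)/1e3)+T[:3,3])
print('fixed jaw corners top (0,-85,20),(-18,-85,20)',P(0,-85,20),P(-18,-85,20), 'foot',proj(p,s['eef_pos']+R[:,2]*.0407), 'ramp corner',P(77,-115,0))
cv2.imwrite('pics/w6.png',cv2.resize(im[60:400,150:550],None,fx=1.7,fy=1.7,interpolation=2))
E
```

```text
t 7.8 tcp gauge mm [  9.6158 -65.1897  74.8624] w 0.01273891839864859 F gauge [-0.3     0.8853 -0.1529] turn(tool,deg) [0.0745 0.0503 0.0996]
shift cm in ideal tool [-0.0184  0.019   2.9862]
fixed jaw corners top (0,-85,20),(-18,-85,20) [290.9163 209.3429] [290.127  180.6102] foot [323.6069 233.1367] ramp corner [254.9071 300.2436]
```

View pics/w6.png

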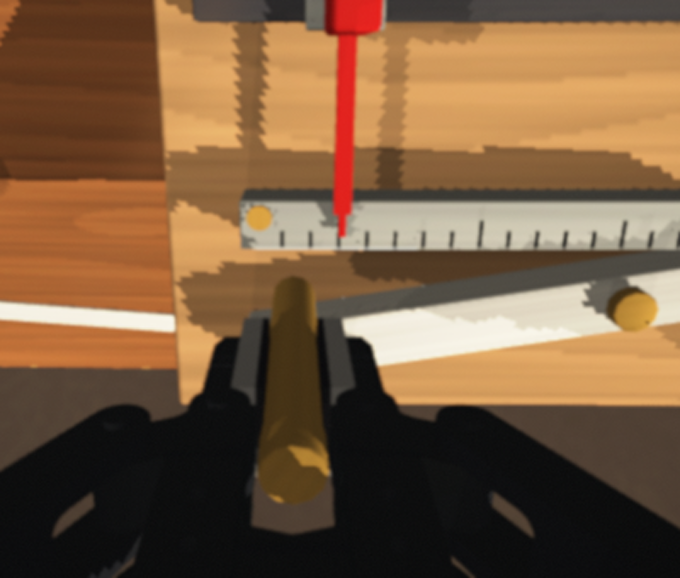

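The view shows the rod's foot over the slot between the jaws. The fixed jaw's edge runs along crop row 249, the upper jaw's top edge goes from (345,322) to (680,268), and the pointer tip is at (342,235). I'll measure the slot from these, relative to the fixed jaw.

```bash
python3 - <<'E'
from fit import *
s=env.sense(); im,p=cam('wrist'); T=gT(np.load('q.npy')); G=T[:3,:3]
def g(u,v,z):
    o,d=ray(p,u/1.7+150-.3,v/1.7+60-.3); o=G.T@(o-T[:3,3]); d=G.T@d; return (o+d*((z-o[2])/d[2]))*1e3
for nm,u,v,z in (('fix L',241,249,.02),('fix R',680,249,.02),('up L top',345,322,.02),('up R top',680,268,.02),('up L base',320,303,0),('up R base',680,250,0),('pointer',342,235,.024),('foot rim',292,278,.034)): print(nm,g(u,v,z))
E
```

```text
fix L [ -1.563  -84.5467  20.    ]
fix R [-1.8193 71.4588 20.    ]
up L top [ 26.9997 -46.5654  20.    ]
up R top [ 5.3597 72.8829 20.    ]
up L base [ 28.1185 -54.9653   0.    ]
up R base [ 5.2185 85.4824  0.    ]
pointer [ -8.0734 -48.9298  24.    ]
foot rim [  4.0672 -66.282   34.    ]
```

Emit:
servo_tool:
  series:
    - {"x":0,"y":0,"z":1.5,"ax":0,"ay":0,"az":0,"hand":0}
    - {"x":0,"y":0,"z":1.3,"ax":0,"ay":0,"az":0,"hand":0}
    - {"x":0,"y":0,"z":0.3,"ax":0,"ay":0,"az":0,"hand":0}
    - {"x":0,"y":0,"z":0,"ax":0,"ay":0,"az":0,"hand":0}
    - {"x":0,"y":0,"z":0,"ax":0,"ay":0,"az":0,"hand":0}

```text
t: 8.52
eef_pos: [0.618, 0.0772, 0.1296]
orientation: [[-0.818, -0.036, 0.574], [-0.029, 0.999, 0.02], [-0.575, -0.0, -0.818]]
wrist_force: [-0.1, 0.3, -1.1]
gripper_width: 0.0127
finger_force: 58.8
```

```bash
python3 -c "
from fit import *
report()"
```

```text
t 8.525 tcp gauge mm [  9.7121 -64.9263  44.014 ] w 0.012716013351222393 F gauge [-0.7019  0.2679 -0.8115] turn(tool,deg) [0.0758 0.0865 0.1321]
```

Emit:
servo_tool:
  series:
    - {"x":0,"y":0,"z":0.2,"ax":0,"ay":0,"az":0,"hand":0}
    - {"x":0,"y":0,"z":0.1,"ax":0,"ay":0,"az":0,"hand":0}
    - {"x":0,"y":0,"z":0,"ax":0,"ay":0,"az":0,"hand":0}
    - {"x":0,"y":0,"z":0,"ax":0,"ay":0,"az":0,"hand":0}

```text
t: 9.02
eef_pos: [0.6195, 0.0773, 0.1273]
orientation: [[-0.818, -0.036, 0.574], [-0.03, 0.999, 0.02], [-0.574, -0.001, -0.819]]
wrist_force: [-7.6, 0.2, 7.6]
gripper_width: 0.0125
finger_force: 60.5
```

```bash
python3 -c "
from fit import *
report()"
```

```text
t 9.025 tcp gauge mm [  9.6285 -64.9254  41.1887] w 0.012473214590368981 F gauge [-1.8802  0.4073 10.6284] turn(tool,deg) [0.0446 0.0555 0.1513]
```

Emit:
servo_tool:
  series:
    - {"x":0,"y":0,"z":-0.1,"ax":0,"ay":0,"az":0,"hand":0}
    - {"x":0.2,"y":1,"z":0,"ax":0,"ay":0,"az":0,"hand":0}
    - {"x":0.1,"y":1,"z":0,"ax":0,"ay":0,"az":0,"hand":0}
    - {"x":0,"y":0,"z":0,"ax":0,"ay":0,"az":0,"hand":0}
    - {"x":0,"y":0,"z":0,"ax":0,"ay":0,"az":0,"hand":0}

```text
t: 9.65
eef_pos: [0.6157, 0.0967, 0.1252]
orientation: [[-0.819, -0.035, 0.573], [-0.029, 0.999, 0.02], [-0.574, -0.0, -0.819]]
wrist_force: [0.6, 0.2, -1.3]
gripper_width: 0.0125
finger_force: 59.2
```

```bash
python3 -c "
from fit import *
report()"
```

```text
t 9.65 tcp gauge mm [  5.9047 -45.4492  41.3338] w 0.012519319445946319 F gauge [-0.2888  0.135  -1.4183] turn(tool,deg) [ 0.066  -0.0022  0.1038]
```

Emit:
servo_tool:
  series:
    - {"x":0.1,"y":1,"z":0,"ax":0,"ay":0,"az":0,"hand":0}
    - {"x":0.1,"y":1,"z":0,"ax":0,"ay":0,"az":0,"hand":0}
    - {"x":0,"y":0,"z":0,"ax":0,"ay":0,"az":0,"hand":0}
    - {"x":0,"y":0,"z":0,"ax":0,"ay":0,"az":0,"hand":0}

```text
t: 10.15
eef_pos: [0.6141, 0.1172, 0.125]
orientation: [[-0.817, -0.036, 0.575], [-0.029, 0.999, 0.021], [-0.575, 0.001, -0.818]]
wrist_force: [1.9, 1.0, 0.6]
gripper_width: 0.0123
finger_force: 58.8
```

```bash
python3 -c "
from fit import *
report()"
```

```text
t 10.15 tcp gauge mm [  4.9891 -24.8711  41.6783] w 0.012346669493612404 F gauge [ 1.9052  0.9766 -0.6101] turn(tool,deg) [0.127  0.1132 0.1129]
```

Emit:
servo_tool:
  series:
    - {"x":0,"y":1,"z":0,"ax":0,"ay":0,"az":0,"hand":0}
    - {"x":0,"y":1,"z":0,"ax":0,"ay":0,"az":0,"hand":0}
    - {"x":0,"y":1,"z":0,"ax":0,"ay":0,"az":0,"hand":0}
    - {"x":0,"y":1,"z":0,"ax":0,"ay":0,"az":0,"hand":0}
    - {"x":0,"y":0,"z":0,"ax":0,"ay":0,"az":0,"hand":0}
    - {"x":0,"y":0,"z":0,"ax":0,"ay":0,"az":0,"hand":0}

```text
t: 10.9
eef_pos: [0.6127, 0.1571, 0.125]
orientation: [[-0.818, -0.036, 0.575], [-0.029, 0.999, 0.021], [-0.575, 0.001, -0.818]]
wrist_force: [2.9, 1.6, 0.3]
gripper_width: 0.0122
finger_force: 58.8
```

```bash
python3 -c "
from fit import *
report()"
```

```text
t 10.9 tcp gauge mm [ 4.8525 15.0599 41.728 ] w 0.012214544029504325 F gauge [ 2.5764  1.4543 -1.4809] turn(tool,deg) [0.1288 0.1052 0.1068]
```

Emit:
servo_tool:
  series:
    - {"x":0,"y":0.5,"z":0,"ax":0,"ay":0,"az":0,"hand":0}
    - {"x":0,"y":0.5,"z":0,"ax":0,"ay":0,"az":0,"hand":0}
    - {"x":0,"y":0,"z":0,"ax":0,"ay":0,"az":0,"hand":0}

```text
t: 11.28
eef_pos: [0.6123, 0.1662, 0.1248]
orientation: [[-0.818, -0.035, 0.574], [-0.029, 0.999, 0.019], [-0.575, -0.001, -0.818]]
wrist_force: [4.5, -1.8, 2.0]
gripper_width: 0.0126
finger_force: 58.8
```

Emit:
servo_tool:
  series:
    - {"x":0,"y":0.3,"z":0,"ax":0,"ay":0,"az":0,"hand":0}
    - {"x":0,"y":0.3,"z":0,"ax":0,"ay":0,"az":0,"hand":0}
    - {"x":0,"y":0,"z":0,"ax":0,"ay":0,"az":0,"hand":0}

```text
t: 11.65
eef_pos: [0.6121, 0.1717, 0.1247]
orientation: [[-0.818, -0.034, 0.574], [-0.029, 0.999, 0.019], [-0.574, -0.001, -0.819]]
wrist_force: [4.5, -3.0, 1.7]
gripper_width: 0.0125
finger_force: 58.7
```

```bash
python3 -c "
from fit import *
report()"
```

```text
t 11.65 tcp gauge mm [ 4.6767 29.6856 41.5871] w 0.012467414417967367 F gauge [ 4.6329 -3.1914 -1.1172] turn(tool,deg) [-0.0189  0.059   0.08  ]
```

Emit:
servo_tool:
  series:
    - {"x":0,"y":0.2,"z":0,"ax":0,"ay":0,"az":0,"hand":0}
    - {"x":0,"y":0.2,"z":0,"ax":0,"ay":0,"az":0,"hand":0}
    - {"x":0,"y":0,"z":0,"ax":0,"ay":0,"az":0,"hand":0}

```text
t: 12.02
eef_pos: [0.6121, 0.1727, 0.1246]
orientation: [[-0.819, -0.03, 0.573], [-0.027, 1.0, 0.014], [-0.574, -0.004, -0.819]]
wrist_force: [4.4, -7.9, 4.7]
gripper_width: 0.0124
finger_force: 59.2
```

Emit:
servo_tool:
  series:
    - {"x":0,"y":0.2,"z":0,"ax":0,"ay":0,"az":0,"hand":0}
    - {"x":0,"y":0.2,"z":0,"ax":0,"ay":0,"az":0,"hand":0}
    - {"x":0,"y":0,"z":0,"ax":0,"ay":0,"az":0,"hand":0}

```text
t: 12.4
eef_pos: [0.6121, 0.1735, 0.1245]
orientation: [[-0.819, -0.026, 0.573], [-0.026, 1.0, 0.009], [-0.573, -0.007, -0.82]]
wrist_force: [1.8, -14.0, 8.3]
gripper_width: 0.0124
finger_force: 59.8
```

```bash
python3 -c "
from fit import *
report()"
```

```text
t 12.4 tcp gauge mm [ 4.6199 31.5202 41.3397] w 0.01238431678496442 F gauge [  5.8708 -14.0286   6.053 ] turn(tool,deg) [-0.579  -0.0597 -0.0903]
```

Emit:
servo_tool:
  series:
    - {"x":-0.1,"y":0.2,"z":0,"ax":0,"ay":0,"az":0,"hand":0}
    - {"x":-0.1,"y":0.1,"z":0,"ax":0,"ay":0,"az":0,"hand":0}
    - {"x":0,"y":0,"z":0,"ax":0,"ay":0,"az":0,"hand":0}
    - {"x":0,"y":0,"z":0,"ax":0,"ay":0,"az":0,"hand":0}

```text
t: 12.9
eef_pos: [0.6124, 0.1741, 0.1246]
orientation: [[-0.821, -0.023, 0.57], [-0.025, 1.0, 0.004], [-0.57, -0.011, -0.821]]
wrist_force: [-6.6, -16.4, 13.6]
gripper_width: 0.0122
finger_force: 61.1
```

```bash
python3 -c "
from fit import *
report()"
```

```text
t 12.9 tcp gauge mm [ 4.8924 32.0393 41.2792] w 0.012220153910878304 F gauge [  1.9296 -16.2171  15.2316] turn(tool,deg) [-0.8559 -0.2408 -0.1374]
```

Emit:
servo_tool:
  series:
    - {"x":0,"y":-0.2,"z":0,"ax":0,"ay":0,"az":0,"hand":0}
    - {"x":0,"y":-0.2,"z":0,"ax":0,"ay":0,"az":0,"hand":0}
    - {"x":0,"y":0,"z":0,"ax":0,"ay":0,"az":0,"hand":0}

```text
t: 13.28
eef_pos: [0.6124, 0.1736, 0.1247]
orientation: [[-0.82, -0.027, 0.571], [-0.026, 1.0, 0.01], [-0.571, -0.007, -0.821]]
wrist_force: [-3.0, -10.0, 7.8]
gripper_width: 0.0122
finger_force: 60.2
```

```bash
python3 -c "
from fit import *
report()"
```

```text
t 13.275 tcp gauge mm [ 4.9128 31.584  41.3067] w 0.012201035403293264 F gauge [ 1.7223 -9.902   8.3389] turn(tool,deg) [-0.5122 -0.174  -0.0566]
```

Emit:
servo_tool:
  series:
    - {"x":0,"y":-0.2,"z":0,"ax":0,"ay":0,"az":0,"hand":0}
    - {"x":0,"y":-0.2,"z":0,"ax":0,"ay":0,"az":0,"hand":0}
    - {"x":0,"y":0,"z":0,"ax":0,"ay":0,"az":0,"hand":0}
    - {"x":0,"y":0,"z":0,"ax":0,"ay":0,"az":0,"hand":0.35}
    - {"x":0,"y":0,"z":0,"ax":0,"ay":0,"az":0,"hand":0.35}
    - {"x":0,"y":0,"z":0,"ax":0,"ay":0,"az":0,"hand":0.35}
    - {"x":0,"y":0,"z":0,"ax":0,"ay":0,"az":0,"hand":0.35}

```text
t: 14.15
eef_pos: [0.6126, 0.1766, 0.1252]
orientation: [[-0.819, -0.037, 0.573], [-0.03, 0.999, 0.021], [-0.573, 0.0, -0.819]]
wrist_force: [0.1, 0.3, 0.4]
gripper_width: 0.03
finger_force: 0.0
```

```bash
python3 - <<'E'
from fit import *
report(); s=env.sense(); R=np.array(s['orientation']); T=gT(np.load('q.npy')); im,p=cam('wrist'); h=cv2.cvtColor(im,cv2.COLOR_BGR2HSV); m=cv2.inRange(h,(18,110,40),(34,255,255))
P=lambda *a: proj(p,T[:3,:3]@(np.array(a)/1e3)+T[:3,3])
print('rod pred foot/top',P(7-1.7,31,0),P(7-1.7,31,90))
k,l,st,c=cv2.connectedComponentsWithStats(m)
for i in range(1,k):
    if st[i,4]>100: print(st[i],c[i])
i=1+np.argmax(st[1:,4])
for r in range(st[i,1],st[i,1]+st[i,3],14):
    x=np.nonzero(l[r]==i)[0]; print(r,x.min(),x.max(),(x.min()+x.max())/2)
cv2.imwrite('pics/w7.png',im)
E
```

```text
t 14.15 tcp gauge mm [ 5.4868 34.5596 41.5205] w 0.030027921334014475 F gauge [0.3421 0.2939 0.2689] turn(tool,deg) [ 0.1173 -0.0074  0.1559]
rod pred foot/top [317.3163 232.285 ] [313.8432 338.632 ]
[ 89 205  20  17 269] [ 98.7472 212.855 ]
[402 205  18  17 241] [410.3527 213.2531]
[ 293  234   41  121 3356] [314.3373 297.8206]
[147 290  33  29 600] [161.2633 303.45  ]
234 306 308 307.0
248 303 329 316.0
262 302 328 315.0
276 301 328 314.5
290 299 329 314.0
304 298 330 314.0
318 296 330 313.0
332 295 332 313.5
346 298 328 313.0
```

The rod stands upright after release, at gauge y of about 30.5 (centreline column 316 at the foot, 313 at the top). Now I retract and go to the cursor tab.

Emit:
servo_tool:
  series:
    - {"x":0,"y":-0.35,"z":0,"ax":0,"ay":0,"az":0,"hand":0.35}
    - {"x":0,"y":0,"z":-2,"ax":0,"ay":0,"az":0,"hand":0.4}
    - {"x":0,"y":0,"z":-3,"ax":0,"ay":0,"az":0,"hand":0.5}
    - {"x":0,"y":0,"z":-3,"ax":0,"ay":0,"az":0,"hand":0.5}
    - {"x":1,"y":-4,"z":0,"ax":0,"ay":0,"az":0,"hand":0.5}
    - {"x":2,"y":-4,"z":0,"ax":0,"ay":2,"az":0,"hand":0.5}
    - {"x":2,"y":0,"z":0,"ax":0,"ay":2,"az":0,"hand":0.5}
    - {"x":2,"y":0,"z":0,"ax":0,"ay":2,"az":0,"hand":0.5}
    - {"x":0,"y":0,"z":0,"ax":0,"ay":0,"az":0,"hand":0.5}
    - {"x":0,"y":0,"z":0,"ax":0,"ay":0,"az":0,"hand":0.5}

```text
t: 15.45
eef_pos: [0.5121, 0.0899, 0.153]
orientation: [[-0.873, -0.038, 0.486], [-0.033, 0.999, 0.018], [-0.486, -0.0, -0.874]]
wrist_force: [0.1, 0.1, 0.4]
gripper_width: 0.0425
finger_force: 0.0
```

```bash
python3 - <<'E'
from fit import *
report((-86,-49,70)); s=env.sense(); print(s['joints']); R=np.array(s['orientation']); T=gT(np.load('q.npy')); G=T[:3,:3]; im,p=cam('wrist'); h=cv2.cvtColor(im,cv2.COLOR_BGR2HSV)
print('shift actual tool cm',R.T@(T[:3,3]+G@np.array([-.086,-.049,.070])-s['eef_pos'])*100)
m=cv2.inRange(h,(0,170,60),(5,255,255))|cv2.inRange(h,(175,170,60),(180,255,255))
k,l,st,c=cv2.connectedComponentsWithStats(m)
P=lambda *a: proj(p,G@(np.array(a)/1e3)+T[:3,3])
for i in range(1,k):
    if st[i,4]>40: print('red',st[i],c[i])
print('pred tab top, pointer',P(-85,-49,50),P(-6,-49,24),'rod foot,top',P(5.3,30.5,0),P(5.3,30.5,90)); cv2.imwrite('pics/w8.png',im)
i=1+np.argmax(st[1:,4])
for r in range(st[i,1],st[i,1]+st[i,3],8):
    x=np.nonzero(l[r]==i)[0]; print(r,x.min(),x.max())
b=cv2.inRange(h,(18,110,40),(34,255,255)); k,l,st,c=cv2.connectedComponentsWithStats(b)
for i in range(1,k):
    if st[i,4]>100: print('brass',st[i],c[i])
E
```

```text
t 15.45 tcp gauge mm [-63.1936 -48.747  123.6067] w 0.04245762361435238 F gauge [0.3499 0.0641 0.2604] turn(tool,deg) [ 0.1257 -5.9125  0.2169]
shift cm in ideal tool [ 2.2806 -0.0253  5.3607]
[  5.1525 -13.3599 -20.8195 130.2556   3.8265  34.0262  73.1807]
shift actual tool cm [ 1.7164 -0.0297  5.567 ]
red [ 313  167   20  117 1319] [322.4412 209.2138]
pred tab top, pointer [322.9338 192.956 ] [322.4563 286.5969] rod foot,top [415.2148 286.7376] [455.8874 354.1495]
167 315 331
175 313 332
183 313 332
191 313 332
199 313 332
207 314 331
215 320 325
223 319 325
231 319 325
239 319 326
247 319 325
255 319 325
263 318 326
271 319 325
279 321 323
brass [309 328  19  20 298] [318.1208 337.443 ]
```

Emit:
servo_tool:
  series:
    - {"x":0.9,"y":0,"z":2.8,"ax":0,"ay":0,"az":0,"hand":0.5}
    - {"x":0.9,"y":0,"z":2.8,"ax":0,"ay":0,"az":0,"hand":0.5}
    - {"x":0,"y":0,"z":0,"ax":0,"ay":0,"az":0,"hand":0.5}
    - {"x":0,"y":0,"z":0,"ax":0,"ay":0,"az":0,"hand":0.5}

```text
t: 16.0
eef_pos: [0.5238, 0.0896, 0.0959]
orientation: [[-0.873, -0.036, 0.486], [-0.031, 0.999, 0.018], [-0.486, 0.0, -0.874]]
wrist_force: [0.3, 0.8, 0.5]
gripper_width: 0.0428
finger_force: 0.0
```

```bash
python3 - <<'E'
from fit import *
report(); s=env.sense(); print(s['joints']); R=np.array(s['orientation']); T=gT(np.load('q.npy')); G=T[:3,:3]
print('shift actual tool cm',R.T@(T[:3,3]+G@np.array([-.087,-.049,.027])-s['eef_pos'])*100)
E
```

```text
t 16.0 tcp gauge mm [-86.4161 -49.4152  70.1627] w 0.042775326944191346 F gauge [0.5328 0.7606 0.196 ] turn(tool,deg) [ 0.0994 -5.9052  0.1328]
[  7.3279  -6.4767 -23.7492 132.3702  10.5471  25.719   66.7447]
shift actual tool cm [-0.3861  0.0337  4.2994]
```

Emit:
servo_tool:
  series:
    - {"x":-0.2,"y":0,"z":2.0,"ax":0,"ay":0,"az":0,"hand":0.5}
    - {"x":-0.2,"y":0,"z":2.2,"ax":0,"ay":0,"az":0,"hand":0.5}
    - {"x":0,"y":0,"z":0,"ax":0,"ay":0,"az":0,"hand":0.5}
    - {"x":0,"y":0,"z":0,"ax":0,"ay":0,"az":0,"hand":0}
    - {"x":0,"y":0,"z":0,"ax":0,"ay":0,"az":0,"hand":0}
    - {"x":0,"y":0,"z":0,"ax":0,"ay":0,"az":0,"hand":0}
    - {"x":0,"y":0,"z":0,"ax":0,"ay":0,"az":0,"hand":0}
    - {"x":0,"y":0,"z":0,"ax":0,"ay":0,"az":0,"hand":0}
  grip_force: 30

```text
t: 17.0
eef_pos: [0.5474, 0.0904, 0.0615]
orientation: [[-0.873, -0.036, 0.487], [-0.031, 0.999, 0.017], [-0.487, -0.0, -0.873]]
wrist_force: [-5.5, 0.0, 6.6]
gripper_width: 0.0136
finger_force: 32.6
```

```bash
python3 - <<'E'
from fit import *
report(); s=env.sense(); print(s['joints'],s['finger_force'])
E
```

```text
t 17.0 tcp gauge mm [-86.807  -49.4708  28.4538] w 0.013635370961450082 F gauge [-0.6872  0.2258  8.5517] turn(tool,deg) [ 0.0621 -5.8607  0.1419]
[  8.7137   0.5889 -25.3059 131.182   20.5038  21.1534  58.1419] 32.55672097206116
```

Emit:
servo_tool:
  series:
    - {"x":0,"y":0.5,"z":-0.1,"ax":0,"ay":0,"az":0,"hand":0}
    - {"x":0,"y":1,"z":0,"ax":0,"ay":0,"az":0,"hand":0}
    - {"x":0,"y":1,"z":0,"ax":0,"ay":0,"az":0,"hand":0}
    - {"x":0,"y":1,"z":0,"ax":0,"ay":0,"az":0,"hand":0}
    - {"x":0,"y":1,"z":0,"ax":0,"ay":0,"az":0,"hand":0}
    - {"x":0,"y":1,"z":0,"ax":0,"ay":0,"az":0,"hand":0}
    - {"x":0,"y":1,"z":0,"ax":0,"ay":0,"az":0,"hand":0}
    - {"x":0,"y":0.5,"z":0,"ax":0,"ay":0,"az":0,"hand":0}
    - {"x":0,"y":0,"z":0,"ax":0,"ay":0,"az":0,"hand":0}
    - {"x":0,"y":0,"z":0,"ax":0,"ay":0,"az":0,"hand":0}

```text
t: 18.25
eef_pos: [0.5448, 0.1604, 0.0616]
orientation: [[-0.873, -0.036, 0.486], [-0.031, 0.999, 0.019], [-0.487, 0.001, -0.874]]
wrist_force: [7.4, 1.4, -6.6]
gripper_width: 0.0133
finger_force: 31.1
```

```bash
python3 - <<'E'
from fit import *
report(); s=env.sense(); print(s['joints']); T=gT(np.load('q.npy')); G=T[:3,:3]
P=lambda p,*a: proj(p,G@(np.array(a)/1e3)+T[:3,3])
for n in ('wrist','top','side'):
    im,p=cam(n); cv2.imwrite(f'pics/{n}9.png',im); h=cv2.cvtColor(im,cv2.COLOR_BGR2HSV)
    ref=P(p,5.3,30.5,45); print(n,'pred rod foot/mid/top',P(p,5.3,30.5,20),ref,P(p,5.3,30.5,90),'pointer@20',P(p,-6,20,24))
    m=cv2.inRange(h,(0,170,60),(5,255,255))|cv2.inRange(h,(175,170,60),(180,255,255))
    for nm,mm in (('red',m),('brass',cv2.inRange(h,(18,110,40),(34,255,255)))):
        k,l,st,c=cv2.connectedComponentsWithStats(mm)
        for i in range(1,k):
            if st[i,4]>(80 if n=='wrist' else 12) and np.linalg.norm(c[i]-ref)<(200 if n=='wrist' else 50): print(nm,st[i],c[i])
E
```

```text
t 18.25 tcp gauge mm [-86.9298  20.6361  28.6282] w 0.013338050235232733 F gauge [ 2.3328  1.1604 -9.67  ] turn(tool,deg) [ 0.1413 -5.8693  0.1048]
[  2.4474   3.2402 -29.0767 128.7477  32.3913  24.8482  39.0453]
wrist pred rod foot/mid/top [341.7347 422.7566] [344.8613 468.0455] [353.9848 600.0288] pointer@20 [322.2683 410.4935]
red [ 304  233   36  142 3367] [321.9165 290.0036]
brass [383 287  84  18 659] [419.2716 295.783 ]
brass [230 296  25   9 148] [243.5    299.3243]
top pred rod foot/mid/top [241.3985 173.5235] [240.0743 178.1211] [237.5577 186.8714] pointer@20 [246.0841 178.1973]
brass [271 157   6   6  29] [273.5862 159.7241]
brass [228 167   5   6  23] [229.913  169.2174]
brass [235 171  10  19  99] [239.1414 180.1414]
side pred rod foot/mid/top [298.5232 164.7535] [294.2769 159.9742] [286.2275 150.9166] pointer@20 [298.0245 168.8609]
red [283 170  16  20  45] [290.3111 179.8444]
red [271 191  14   9  23] [277.2609 194.913 ]
brass [242 143   8   7  18] [246.3333 146.6111]
brass [284 149  20  21 122] [293.3525 158.4426]
brass [325 163   5   6  23] [327.087  165.7826]
```

Emit:
servo_tool:
  series:
    - {"x":0,"y":0.5,"z":0.05,"ax":0,"ay":0,"az":0,"hand":0}
    - {"x":0,"y":0.5,"z":0,"ax":0,"ay":0,"az":0,"hand":0}
    - {"x":0,"y":0,"z":0,"ax":0,"ay":0,"az":0,"hand":0}
    - {"x":0,"y":0,"z":0,"ax":0,"ay":0,"az":0,"hand":0}
    - {"x":0,"y":0,"z":0,"ax":0,"ay":0,"az":0,"hand":0}
    - {"x":0,"y":0,"z":0,"ax":0,"ay":0,"az":0,"hand":0.4}
    - {"x":0,"y":0,"z":0,"ax":0,"ay":0,"az":0,"hand":0.4}
    - {"x":0,"y":0,"z":0,"ax":0,"ay":0,"az":0,"hand":0.4}
    - {"x":0,"y":0,"z":-2,"ax":0,"ay":0,"az":0,"hand":0.4}
    - {"x":0,"y":0,"z":-3,"ax":0,"ay":0,"az":0,"hand":0.4}
    - {"x":1,"y":0,"z":-3,"ax":0,"ay":0,"az":0,"hand":0.4}
    - {"x":0,"y":0,"z":0,"ax":0,"ay":0,"az":0,"hand":0.4}

```text
t: 19.9
eef_pos: [0.4964, 0.1687, 0.1272]
orientation: [[-0.872, -0.036, 0.488], [-0.032, 0.999, 0.017], [-0.488, -0.0, -0.873]]
wrist_force: [1.9, 0.1, 0.4]
gripper_width: 0.034
finger_force: 0.0
```

```bash
python3 - <<'E'
from fit import *
report(); s=env.sense(); print(s['joints']); T=gT(np.load('q.npy')); G=T[:3,:3]
im,p=cam('wrist'); cv2.imwrite('pics/w10.png',im); h=cv2.cvtColor(im,cv2.COLOR_BGR2HSV)
P=lambda *a: proj(p,G@(np.array(a)/1e3)+T[:3,3])
print('pred rod',P(5.3,30.5,0),P(5.3,30.5,90),'tab',P(-85,30.5,50),'pointer',P(-7.7,30.5,24))
m=cv2.inRange(h,(0,170,60),(5,255,255))|cv2.inRange(h,(175,170,60),(180,255,255)); b=cv2.inRange(h,(18,110,40),(34,255,255))
for nm,mm in (('red',m),('brass',b)):
    k,l,st,c=cv2.connectedComponentsWithStats(mm)
    for i in range(1,k):
        if st[i,4]>80: print(nm,st[i],c[i],[(r,np.nonzero(l[r]==i)[0][[0,-1]].tolist()) for r in range(st[i,1],st[i,1]+st[i,3],12)])
E
```

```text
t 19.9 tcp gauge mm [-88.719   30.5013 109.998 ] w 0.03399217084134011 F gauge [ 1.787   0.0767 -0.7947] turn(tool,deg) [ 0.0776 -5.7834  0.1561]
[  1.834   -9.7007 -30.3345 130.3063  14.982   32.706   51.9846]
pred rod [322.8198 321.9137] [323.1803 408.4609] tab [323.3511 235.9214] pointer [322.9351 323.6785]
red [ 313  203   21  120 1469] [323.0442 247.3404] [(203, [317, 330]), (215, [313, 333]), (227, [313, 333]), (239, [314, 333]), (251, [317, 328]), (263, [320, 326]), (275, [320, 326]), (287, [319, 326]), (299, [319, 327]), (311, [319, 326])]
brass [313 328  20  46 761] [322.5151 351.117 ] [(328, [317, 321]), (340, [315, 331]), (352, [314, 331]), (364, [314, 332])]
brass [347 346  20  21 332] [356.2259 356.247 ] [(346, [355, 358]), (358, [347, 366])]
brass [206 369  11  18 117] [211.5556 377.5812] [(369, [215, 215]), (381, [207, 214])]
```

The pointer (column 323) and the rod (columns 314 to 332) line up within about 0.5 mm. The rod is standing and the gripper is clear.

```bash
python3 -c "
from workcell import env
print(env.job_done())"
```

```text
the job is handed in; nothing more can be done
None
```

The brass rod is wedged upright in the slot at gauge y of about +30.5 mm, with the red pointer within about 0.5 mm of its middle by the wrist camera; the job was handed in at about 20 s of the 58 s limit, and no verdict was returned.

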